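Used glue stick through the sprung waste flap

ROBOT

A 7-joint arm with a two-finger parallel gripper is mounted at the origin on the work surface; the furniture and walls round the work are solid. World frame = base frame: x ahead of the robot, y to its left, z up, the work surface at z = 0. Lengths are in m, angles in rad, forces in N, time in s.
With the tool pointing down it reaches from about 0.425 to 0.95 m from the base axis. Payload 4.7 kg.
Tool frame: the origin (TCP) lies at the very end of the fingers, on their centre line; the grasp point (between the pads) lies 19 mm behind it; z points along the fingers, y is the line along which they close (so a half turn about z gives the same grasp; the last joint's range is limited). The gripper opens to 85 mm and grips with 20 to 120 N. Pads are 22 mm wide; open, the fingers measure 114 mm over their backs; the gripper's body (76 mm by 85 mm) begins 54 mm behind the grasp point. The pads swing forward as they close: fully open they stand 13 mm farther back than shut.
Start: joints at [1.205, 0.469, -0.049, 1.532, 0.024, 1.141, -0.082], TCP at [0.223, -0.637, 0.231] pointing down, gripper open.
Joint ranges: [-2.59, 2.59], [-0.33, 1.99], [-1.39, 1.29], [0.1, 2.45], [-1.04, 4.18], [0.21, 1.99], [-2.66, 2.66]. Speed limits (rad/s): [2.57, 2.57, 3.14, 3.14, 3.14, 3.14, 3.14].

INTERFACE

Orientations are given as [roll, pitch, yaw] about the fixed x, y, z axes, in that order (R = Rz(yaw) Ry(pitch) Rx(roll)).
In Python, from station import env gives the robot as it stands. Calls block until the motion is done:
- env.move_to(position, orientation): joint-space move of the TCP to a pose.
- env.line_to(position, rotation=None, max_speed=0.15, until_force=None): straight line of the TCP; rotation=None keeps the orientation; max_speed is the mean speed in m/s. With until_force (N) it stops when the force on the tool has changed by that much, and returns True; else False.
- env.move_j(angles): joint-space move.
- env.let_go() and env.grab(): open the fingers fully, or close them until they stop; the grip force is fixed at half the most.
- env.sleep(seconds).
- env.solve_ik(position, orientation): joint angles nearest the present ones, or None.
- env.sense(): the state.
- env.capture(name): name is "side" or "top"; returns a dict with "pixels" (400x640x3 uint8, red, green, blue), "mtx" (3x3 intrinsics, pixels), "T" (4x4, takes a point from camera to world coordinates). Camera axes: x right, y down, z forward; pixel columns grow to the right and rows downward; lengths in m; the calibration is good to about 2 mm. A picture is of the moment at which its call begins. There is no depth.
A pose or a line that the arm cannot do raises env.MotionError and nothing moves.
- env.finish_job(): hands the job in; it is judged then, once.
The state is a dict: "time": time; "joints": joint angles; "qd": joint speeds; "effort": joint torques, N m; "position": TCP position; "eef_rot": TCP orientation; "wrist_force": force on the tool from outside, world axes, zero at the start; "ft_torque": the same for the moment, N m; "width": finger opening in m; "grasp_force": force on a finger pad.
Only numpy, scipy, OpenCV 4.12 (cv2) and the standard library are available. Lean on these libraries where they do the work, as an engineer would, in place of code of your own. Each camera call takes 0.05 s, during which the arm holds its last target. There are 200 camera calls.

TASK

The glue stick on the raised work deck is used up: throw it into the waste hopper at the back of the deck. Push the sprung flap open with one finger and keep it open while the other finger pushes the stick along the deck and over the sill, until the stick has dropped inside; then back out so that the flap springs fully shut. The stick is sticky, so only push it lightly, never pinch or lift it, and leave the miniature, the spatula and everything else where it stands.

Things in the scene. Friction and masses are not known exactly. Their poses are not given: they have to be found in the camera images.
- station: Fixed wooden modelling station with a grey laminate deck, 300 mm wide, 280 mm deep, 178 mm tall: a raised work deck (x = -150 mm to 0) with a waste hopper behind it (x = 0 to 130 mm). Origin: on the desk, straight below the middle of the sill. +x runs from the deck over the sill into the hopper, +y to the left, +z up.
- sill (a point): Middle of the sill, the far edge of the deck, on the deck's flat top, 110 mm above the desk; axes as the station's. The deck reaches 150 mm towards -x, no front lip; side lips 9 mm high, 8 mm thick at y = +-146 mm. The sill is an open edge: the hopper's mouth, 284 mm wide, begins at it; the hopper's inner floor is 9 mm above the desk and runs on under the deck.
- hinge (a point): Middle of the flap's hinge, 95 mm behind (+x) and 50 mm above the sill; its axis is the station's y. The mouth slopes up from the sill to it between side cheeks 8 mm thick that stand about 10 mm proud of the flap. The hood behind it tops out 68 mm above the deck. A finger pointing straight down must stay short of x = 88 mm past the sill.
- flap (a joint): Opening angle in rad: 0 shut, to 1.05. Aluminium plate 278 mm wide, 107 mm long, 4 mm thick, sloping from the sill up and back to the hinge. Pushed forward or down near its lower edge it swings inward and down. A spring shuts it when let go; about 0.3 N at the lower edge starts it, under 4 N opens it well. At 0.3 rad its lower edge is some 20 mm, at 0.5 rad 35 mm behind the sill.
- flap_edge (a point): Middle of the flap's lower edge; it lies at the sill while the flap is shut.
- glue_stick: The used-up glue stick: orange, lying on the deck in front of the sill roughly parallel to it, 74 mm long, 17 mm thick, about 20 g; does not roll. Origin: centre of its underside; x along its length, z up.
- mini: Grey plastic figure on a round base 26 mm across, 34 mm tall, standing at one side of the deck; stays there. Origin: centre of its underside.
- spatula: Blue plastic opening tool, 73 mm long (its y), 12 mm wide, 8 mm high, lying at the other side of the deck; stays there. Origin: centre of its underside.
- paint_pot_0: Paint pot, 33 mm across, 43 mm tall, on the desk; stays. Origin: centre of its underside.
- paint_pot_1: Paint pot, 30 mm across, 46 mm tall, on the desk; stays. Origin: centre of its underside.
- paint_pot_3: Paint pot, 30 mm across, 43 mm tall, on the desk; stays. Origin: centre of its underside.
- paint_pot_4: Paint pot, 33 mm across, 46 mm tall, on the desk; stays. Origin: centre of its underside.
Mind the look-alikes: they are no part of the job. There is more than one size of the glue_stick; the one meant has the size given above.

How it is judged:
By the outcome, as a careful person would: the job done as asked, in the order asked, and still so for the second after the job is handed in, with the robot touching nothing.
It also fails if it takes over 35 s, if anything falls off the work surface, if the arm or the gripper's body presses on something with over 40 N, if the wrist force passes 120 N, or if a joint passes its speed limit or range.

## Working session

There is one attempt and no reset: what is moved stays moved. The work goes in short steps, each a Python script; the robot and the scene stay as the last script left them, time stands still between calls to the robot, and variables do not carry over. Pictures are saved under pics/ and viewed, at most 10 in all, crops included, and the job is handed in when it is done.

```bash
mkdir -p pics; ls; python3 - <<'E'
from station import env
import cv2,numpy as np
for n in("top","side"):
    c=env.capture(n);cv2.imwrite(f"pics/{n}0.png",c["pixels"][:,:,::-1]);np.savez(f"{n}0.npz",**c)
    print(n,c["mtx"].round(1).tolist(),c["T"].round(3).tolist())
s=env.sense();print(s["time"],s["position"],s["eef_rot"],s["width"],s["wrist_force"])
E
```

```text
pics
top [[431.5, 0.0, 317.4], [0.0, 431.5, 195.6], [0.0, 0.0, 1.0]] [[0.004, -0.995, 0.104, 0.35], [-1.0, -0.004, -0.0, -0.15], [0.001, -0.104, -0.995, 1.045], [0.0, 0.0, 0.0, 1.0]]
side [[424.7, 0.0, 314.9], [0.0, 424.7, 196.5], [0.0, 0.0, 1.0]] [[0.978, -0.096, 0.185, 0.284], [-0.207, -0.345, 0.916, -1.004], [-0.024, -0.934, -0.357, 0.445], [0.0, 0.0, 0.0, 1.0]]
0.1 [ 0.22289852 -0.63658244  0.23033914] [-3.13979707e+00  3.76279715e-05  3.36802418e-01] 0.0848892413884537 [ 0.21476087 -0.45471737 -1.06743035]
```

View pics/top0.png

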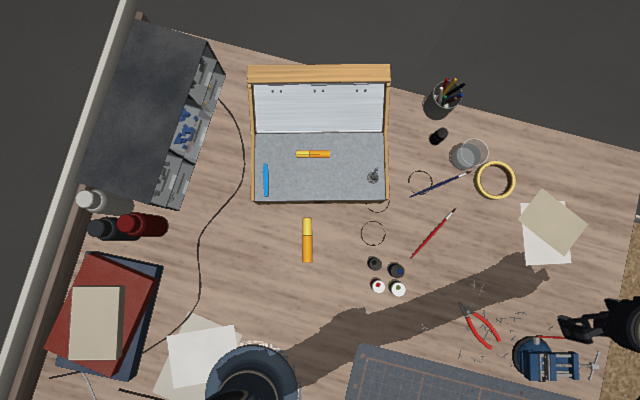

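View pics/side0.png

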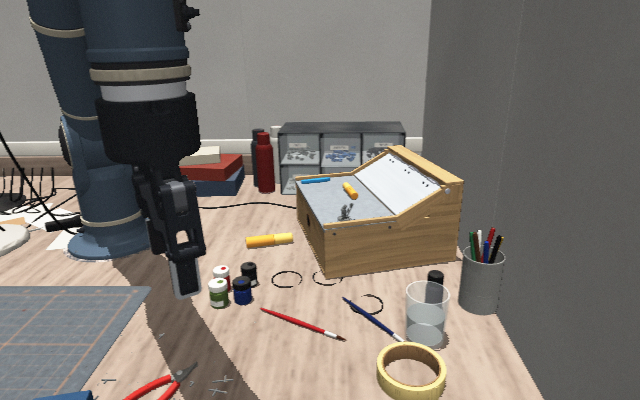

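The top view shows the deck's orange stick at about (313,154), the spatula at (266,180) and the mini at (373,175). The sill is near row 132, and the larger look-alike stick lies on the desk at (307,240). In the side view the open fingertip is near (188,296). Next I'll measure the stick, the sill and the tip height.

```bash
cat > h.py <<'E'
import numpy as np,cv2
def ray(c,uv,z):
    uv=np.atleast_2d(uv).astype(float);d=(np.linalg.inv(c["mtx"])@np.c_[uv,np.ones(len(uv))].T).T@c["T"][:3,:3].T
    o=c["T"][:3,3];return o+d*((z-o[2])/d[:,2])[:,None]
def proj(c,p):
    q=np.linalg.inv(c["T"])@np.append(p,1);q=c["mtx"]@q[:3];return q[:2]/q[2]
def orange(c,box):
    x0,y0,x1,y1=box;h=cv2.cvtColor(c["pixels"],cv2.COLOR_RGB2HSV)
    m=cv2.inRange(h,(10,130,120),(32,255,255));k=np.zeros_like(m);k[y0:y1,x0:x1]=m[y0:y1,x0:x1]
    return k
E
python3 - <<'E'
from h import *
from station import env
t=dict(np.load("top0.npz"));s=dict(np.load("side0.npz"))
k=orange(t,(275,140,350,170))
pts=np.argwhere(k)[:,::-1];print(len(pts))
r=cv2.minAreaRect(pts.astype(np.float32));b=cv2.boxPoints(r);print(r)
print("stick top-plane corners",ray(t,b,.1185).round(4).tolist(),"c",ray(t,[r[0]],.122))
# sill: strongest vertical gradient around row 132; front edge around 202
g=cv2.cvtColor(t["pixels"],cv2.COLOR_RGB2GRAY).astype(float)
for nm,lo,hi in(("sill",126,140),("front",193,208)):
    P=[]
    for u in range(262,384,4):
        d=np.abs(np.diff(g[lo:hi,u-1:u+2].mean(1)));P.append((u,lo+.5+d.argmax()))
    W=ray(t,P,.110);vx,vy,x0,y0=cv2.fitLine(W[:,:2].astype(np.float32),cv2.DIST_HUBER,0,.003,.01).ravel()
    print(nm,[p[1] for p in P][::3],"dir",vx,vy,"pt",x0,y0)
for row in(145,165,185): # side lips
    print(row,g[row,244:262].astype(int).tolist(),g[row,378:396].astype(int).tolist())
p=env.sense()["position"];print("tcp px side",proj(s,p),proj(s,p+[0,0,.013]))
big=cv2.resize(t["pixels"][55:215,235:405],None,fx=4,fy=3.7,interpolation=cv2.INTER_CUBIC)[:, :, ::-1]
b2=cv2.resize(s["pixels"][220:310,130:230],None,fx=4,fy=4,interpolation=cv2.INTER_CUBIC)[:,:,::-1]
cv2.imwrite("pics/crop1.png",big)
cv2.imwrite("pics/crop2.png",b2)
for y in(45,-45):
    q=env.solve_ik([.66,-.15,.2],[np.pi,0,np.radians(y)]);print(y,q)
E
```

```text
238
((312.5, 153.5), (7.0, 33.0), 90.0)
stick top-plane corners [[0.5459, -0.1034, 0.1185], [0.5462, -0.1755, 0.1185], [0.5307, -0.1755, 0.1185], [0.5304, -0.1035, 0.1185]] c [[ 0.53754906 -0.13951392  0.122     ]]
sill [np.float64(132.5), np.float64(132.5), np.float64(132.5), np.float64(131.5), np.float64(131.5), np.float64(131.5), np.float64(130.5), np.float64(131.5), np.float64(131.5), np.float64(131.5), np.float64(132.5)] dir 0.014740128 -0.99989134 pt 0.5886142 -0.1548579
front [np.float64(200.5), np.float64(200.5), np.float64(200.5), np.float64(203.5), np.float64(199.5), np.float64(199.5), np.float64(199.5), np.float64(199.5), np.float64(199.5), np.float64(199.5), np.float64(199.5)] dir 0.01657346 -0.9998627 pt 0.43715295 -0.13445917
145 [153, 153, 153, 152, 152, 155, 153, 155, 157, 154, 103, 123, 149, 156, 156, 158, 158, 153] [159, 152, 153, 159, 161, 151, 95, 157, 160, 164, 144, 145, 150, 153, 154, 152, 152, 151]
165 [73, 147, 157, 153, 153, 154, 155, 164, 158, 151, 102, 155, 159, 156, 159, 158, 154, 154] [159, 159, 161, 163, 166, 156, 71, 104, 161, 160, 142, 157, 157, 157, 156, 157, 156, 158]
185 [138, 136, 134, 136, 139, 140, 141, 152, 162, 155, 93, 152, 157, 159, 157, 154, 153, 156] [156, 155, 159, 160, 160, 158, 145, 87, 159, 164, 152, 119, 144, 147, 146, 146, 145, 143]
tcp px side [176.5183     280.93760934] [174.57325988 268.93420877]
45 [ 0.44769889  0.53289919 -0.42229538  1.54491352  0.23412544  1.1141331
 -0.81175174]
-45 [ 0.21866952  0.49801583 -0.08331138  1.56046733  0.04496666  1.08498389
 -2.23176253]
```

View pics/crop1.png

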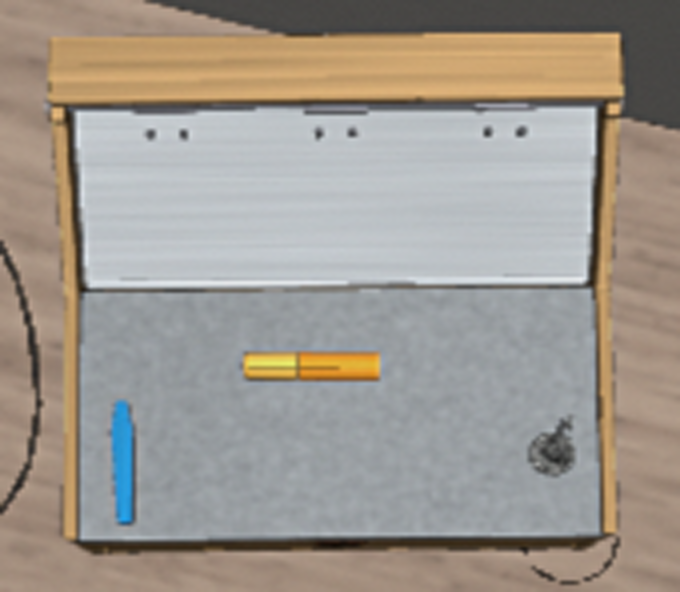

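View pics/crop2.png

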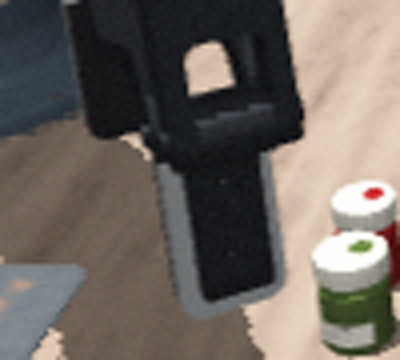

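```bash
python3 - <<'E'
from h import *
s=dict(np.load("side0.npz"));p=np.array([.2229,-.6366,.2303]);y=.337
u=np.array([np.sin(y),-np.cos(y),0]);v=np.array([np.cos(y),np.sin(y),0])
for dz in(0,.013):
  for a in(.0425,.057):
    print(dz,a,[proj(s,p+a*u+b*v+[0,0,dz]).round(1).tolist() for b in(-.011,.011)])
E
```

```text
0 0.0425 [[176.3, 307.4], [201.7, 299.2]]
0 0.057 [[180.8, 316.3], [206.9, 307.5]]
0.013 0.0425 [[174.2, 294.5], [199.9, 286.5]]
0.013 0.057 [[178.7, 303.0], [205.1, 294.5]]
```

Measurements:
- The sill is at x≈0.587 with station yaw ≈0.015.
- The stick centre is (0.538, -0.140).
- The open fingertips sit about 13 mm above the TCP.

With the gripper at 45°, one finger leads onto the flap and the other trails behind the stick.

```bash
python3 - <<'E'
from h import *
from station import env
R=[np.pi,0,np.pi/4]
env.move_to([.529,-.1775,.25],R)
env.line_to([.529,-.1775,.125],R,max_speed=.12)
hit=env.line_to([.529,-.1775,.103],max_speed=.03,until_force=2.5)
s=env.sense();print(hit,s["time"],s["position"],s["wrist_force"])
a=[env.capture(n)["pixels"] for n in("top","side")]
im=np.vstack([cv2.resize(a[0][60:210,240:400],None,fx=2.5,fy=2,interpolation=3),cv2.resize(a[1][130:280,280:480],(400,300),interpolation=3)])
cv2.imwrite("pics/s1.png",im[:,:,::-1])
E
```

```text
False 4.1667 [ 0.52915506 -0.17747068  0.10307343] [-0.10931776 -0.65450195 -0.0925064 ]
```

View pics/s1.png

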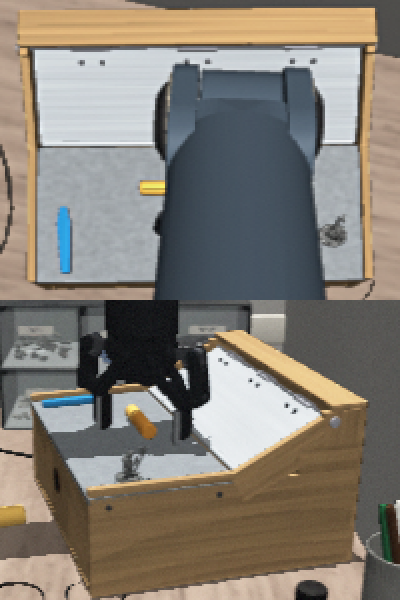

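The rear finger is behind the stick (crop (103,425)) and the front finger is clear of it, just before the flap (crop (182,435)). I'll push partway and check.

```bash
python3 - <<'E'
from h import *
from station import env
f0=env.sense()["wrist_force"]
for x in(.552,.578):
    hit=env.line_to([x,-.1775+.015*(x-.529),.103],max_speed=.04,until_force=8)
    s=env.sense();print(hit,s["time"],s["position"].round(4),(s["wrist_force"]-f0).round(2))
a=env.capture("side")["pixels"]
cv2.imwrite("pics/s2.png",cv2.resize(a[150:250,280:440],(640,400),interpolation=3)[:,:,::-1])
E
```

```text
False 4.9917 [ 0.5519 -0.1771  0.1028] [-0.12 -0.8   1.24]
False 5.7917 [ 0.5782 -0.1767  0.1031] [0.93 0.75 1.66]
```

View pics/s2.png

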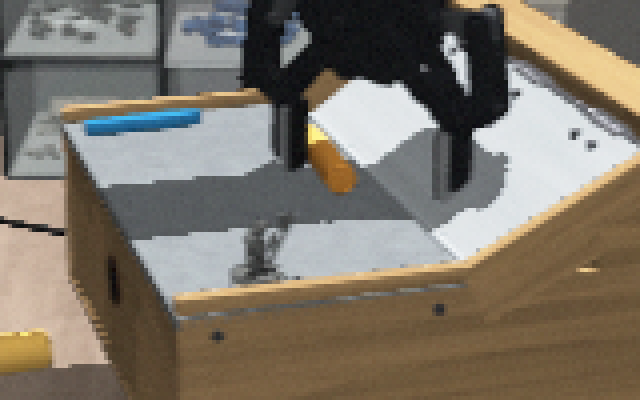

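The flap is yielding to the front finger (450,190) and the stick (335,165) is moving, but it seems a bit rotated. I'll measure its yaw.

```bash
python3 - <<'E'
from h import *
from station import env
for nm,c in(("old",dict(np.load("side0.npz"))),("now",env.capture("side"))):
    k=orange(c,(335,160,372,206));n,l,st,ce=cv2.connectedComponentsWithStats(k)
    i=1+st[1:,4].argmax();pts=np.argwhere(l==i)[:,::-1]
    W=ray(c,pts,.1185)[:,:2];m=W.mean(0);u=np.linalg.svd(W-m)[2][0];t=(W-m)@u
    print(nm,len(pts),m,np.degrees(np.arctan2(u[0],u[1])),"ends",m+u*t.min(),m+u*t.max(),cv2.minAreaRect(W.astype(np.float32)*1000))
E
```

```text
old 100 [ 0.53667421 -0.15761146] -177.53618793143664 ends [ 0.53869273 -0.11069986] [ 0.53494326 -0.19783986] ((537.2757568359375, -154.232177734375), (87.35041809082031, 17.36947250366211), 88.55956268310547)
now 85 [ 0.56372364 -0.158452  ] -173.68786471842972 ends [ 0.57029613 -0.09903453] [ 0.5593479  -0.19801018] ((565.9619140625, -148.70449829101562), (99.5422592163086, 16.357267379760742), 82.22637176513672)
```

It has only turned about 4°, with the +y end ahead. I'll shift the contact 7 mm toward -y, with the flap still held open, and continue.

```bash
python3 - <<'E'
from h import *
from station import env
y=-.1767
env.line_to([.574,y,.103],max_speed=.05);y-=.007
env.line_to([.574,y,.103],max_speed=.05)
f0=env.sense()["wrist_force"]
for x in(.594,.604):
    hit=env.line_to([x,y,.103],max_speed=.04,until_force=10)
    s=env.sense();print(hit,s["time"],s["position"].round(4),(s["wrist_force"]-f0).round(2))
env.sleep(.3)
a=env.capture("side")["pixels"]
cv2.imwrite("pics/s3.png",cv2.resize(a[150:250,280:440],(640,400),interpolation=3)[:,:,::-1])
E
```

```text
False 7.0833 [ 0.5945 -0.1835  0.1031] [1.24 0.97 0.78]
False 7.4833 [ 0.6044 -0.1837  0.103 ] [-0.67  0.19  1.15]
```

View pics/s3.png

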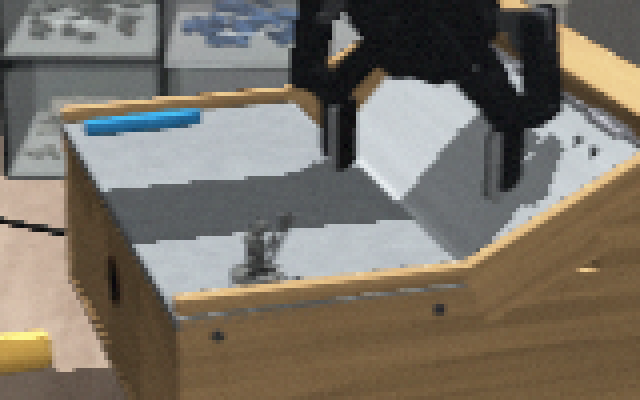

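The stick is no longer on the deck and the flap is held open by the front finger (505,170). I'll open it slightly more to be sure the stick falls free, then back out and check.

```bash
python3 - <<'E'
from h import *
from station import env
y=-.1837
env.line_to([.611,y,.103],max_speed=.04,until_force=10)
env.sleep(.8)
env.line_to([.526,y,.103],max_speed=.06)
env.line_to([.526,y,.25],max_speed=.12)
env.move_to([.30,-.55,.26],[np.pi,0,.5])
env.sleep(.5)
s=env.sense();print(s["time"],s["position"].round(4))
t=env.capture("top")["pixels"];a=env.capture("side")["pixels"]
im=np.vstack([cv2.resize(t[60:210,240:400],(400,300),interpolation=3),cv2.resize(a[130:280,280:480],(400,300),interpolation=3)])
cv2.imwrite("pics/s4.png",im[:,:,::-1])
E
```

```text
13.9833 [ 0.3001 -0.5499  0.26  ]
```

View pics/s4.png

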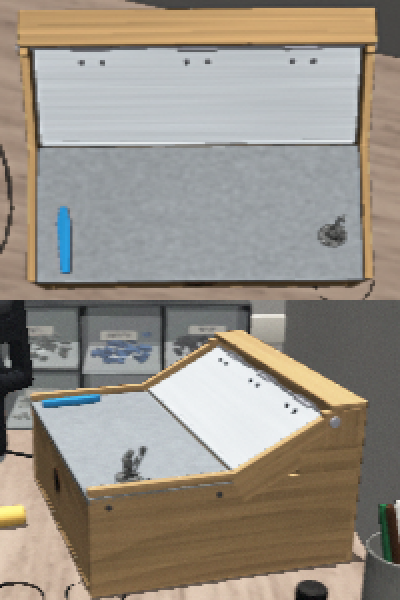

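The deck is clear and the flap is fully shut (sill line at crop row 145, as before). The spatula (65,240) and mini (332,233) have not moved.

```bash
python3 -c "
from station import env
print(env.finish_job())"
```

```text
the job is handed in; nothing more can be done
None
```

The glue stick was pushed over the sill and is off the deck (I couldn't see inside the hopper); the flap is shut, the spatula and miniature haven't moved, and the job was handed in at about 14 s.

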